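# Lock a stop screw with its jam nut

## Task

On the sloping bracket, turn the stop screw by its bar-shaped head until the bar is in line with the fork of the sliding keeper, then slide the keeper fully home so that its fork holds the bar. With the screw held like this, swing the jam nut's lever clockwise (seen looking down on the sloping face) until the nut is tight against its stop; leave the keeper home, and do not disturb the loose things round the bracket.

Things in the scene. Friction and masses are not known exactly. Their poses are not given: they have to be found in the camera images.
- screw_face (a point): Point on the screw's axis where it leaves the sloping aluminium face plate (110 mm up the slope by 250 mm wide) of the fixed bracket. Axes: x up the slope (away from the robot at yaw 0), y level along the face to the left, z along the screw straight out of the face; z leans 35 degrees from vertical towards the robot's side. 'Height' below means distance out of the face along this z. The point is 115 mm above the worktop; the base plate is 170 x 260 mm.
- screw (a joint): Turn of the adjusting screw, rad, within +-1.3; it grows clockwise (looking down on the face). 0: the bar head lies along the face's y, in line with the keeper's fork. It starts between -0.95 and -0.45. Moderate friction (0.12 N m): it stays where left, but it is easier to turn than the nut, so the loose nut and its lever turn along with it, and pulling the lever turns the screw too unless the keeper holds the screw.
- bar_centre (a point): Grip point of the screw's dark steel bar head, on the axis at height 55 mm. The bar is 60 mm long, 12 mm thick and spans heights 36 to 68 mm; it lies along this point's y axis (z out of the face).
- keeper (a joint): Travel of the keeper, m: 0 parked at the far left, 0.075 fully home (stop). It starts at 0 to 0.015. It slides towards the screw, along the face's -y, against about 2 N and stays where left. Its fork, two steel prongs 15 mm apart inside with flared tips at heights 36 to 50 mm, straddles the bar when home and also pulls a bar that is up to about 0.1 rad out of line straight; held, the bar still has about 0.06 rad of play either way.
- keeper_knob (a point): Grip point on the keeper's black upright round knob, 18 mm in diameter, along the face's z, heights 52 to 99 mm; the point is on its axis at height 78 mm. The steel carriage under it (40 x 45 mm) reaches up to height 50 mm, a collar to 53 mm. It stands 137.5 mm left (+y) of the screw axis with the keeper parked, 62.5 mm when home.
- jam_nut (a joint): Turn of the jam nut relative to the screw, rad: 0 to 0.25 loose at the start, growing clockwise, 1.2 tight (hard stop). About 0.3 N m of friction, that is 3 N at the knob; it stays where left.
- lever_knob (a point): Grip point on the black upright round knob at the end of the jam nut's lever, 18 mm in diameter, along the face's z, heights 20 to 77 mm; the point is on its axis at height 55 mm, 100 mm from the screw axis. The lever is a 12 mm rod at height 17 mm. With the screw in line and the nut tight, the knob stands 94 mm down the slope (-x of the face) and 34 mm left (+y) of the axis; looser, it is farther counter-clockwise, that is to the right.
- vial: Bystander, loose: closed glass vial with a white cap, 27 mm across, 60 mm tall, standing to the right of the bracket. Origin at the centre of its underside.
- blue_bottle: Bystander, loose: white bottle with a blue cap, 51 mm across, 96 mm tall, standing behind the bracket on the left. Origin at the centre of its underside.
- funnel: Bystander, loose: white funnel standing mouth down, 53 mm across, 62 mm tall, behind the bracket on the right. Origin at the centre of its underside.
- small_spanner: Bystander, loose: steel spanner 116 mm long, 4 mm thick, lying in front of the bracket on the left. Origin at the centre of its underside.
- tape: Bystander, loose: roll of tape, 68 mm across, 19 mm high, lying to the left of the bracket. Origin at the centre of its underside.

How it is judged:
On the way, in this order (a step that is already met when the one before it is completed fails the run):
1. the bar head is turned roughly in line with the fork (within 0.25 rad) (value of joint screw between -0.25 and 0.25 rad), for 0.1 s.
2. the keeper is home (at least 70 of 75 mm) with its fork over the bar (value of joint keeper above 0.07 m and value of joint screw between -0.15 and 0.15 rad), for 0.2 s.
3. the jam nut is tight (at least 1.12 of 1.2 rad) with the screw held by the keeper (all of step 2 and value of joint jam_nut above 1.12 rad), for 0.2 s.
At the end, for the whole second after the job is handed in: The jam nut is tight (joint above 1.12 of 1.2 rad) and at rest, the keeper is home (above 70 of 75 mm) and the screw's bar is in line with it (within 0.15 rad) (all of step 3 and velocity of joint jam_nut between -0.05 and 0.05 rad/s); the robot touches nothing.
It fails at once if the vial is moved by more than 30 mm (distance of vial from where it was at the start of the episode above 0.03 m).
It fails at once if the blue bottle is moved by more than 30 mm (distance of blue_bottle from where it was at the start of the episode above 0.03 m).
It fails at once if the funnel is moved by more than 30 mm (distance of funnel from where it was at the start of the episode above 0.03 m).
It fails at once if the small spanner is moved by more than 30 mm (distance of small_spanner from where it was at the start of the episode above 0.03 m).
It fails at once if the tape is moved by more than 30 mm (distance of tape from where it was at the start of the episode above 0.03 m).
It also fails if it takes over 51 s, if anything falls off the work surface, if the arm or the gripper's body presses on something with over 40 N, if the wrist force passes 120 N, or if a joint passes its speed limit or range.

## Robot

A 7-joint arm with a two-finger parallel gripper is mounted at the origin on a cart in front of the work surface, level with it; the furniture and walls round the work are solid. World frame = base frame: x ahead of the robot, y to its left, z up, the work surface at z = 0. Lengths are in m, angles in rad, forces in N, time in s.
With the tool pointing down it reaches from about 0.4 to 0.875 m from the base axis. Payload 6.5 kg.
Tool frame: the origin (TCP) lies between the finger pads; the fingertips stand 22 mm ahead of it and the grasp point (between the pads) lies 3 mm ahead of it; z points along the fingers, y is the line along which they close (so a half turn about z gives the same grasp; the last joint's range is limited). The gripper opens to 88 mm and grips with 3 to 60 N. Pads are 18 mm wide; open, the fingers measure 123 mm over their backs; the gripper's body (75 mm by 187 mm) begins 45 mm behind the grasp point.
Start: joints at [1.25, 0.536, -0.004, 1.538, 0.003, 1.067, -0.071], TCP at [0.164, -0.629, 0.261] pointing down, gripper open.
Joint ranges: [-2.7, 2.7], [-0.37, 2.16], [-1.27, 1.26], [0.24, 2.4], [-1.31, 4.45], [0.19, 1.91], [-2.76, 2.76]. Speed limits (rad/s): [2.39, 2.39, 3.14, 3.14, 3.14, 3.14, 3.14].

## Interface

Orientations are given as a unit quaternion [x, y, z, w].
In Python, from workcell import bot, cams gives the robot as it stands. The module is installed in compiled form; this text tells all that it offers.
- The arm moves only by the shell command python3 -m creep 'ROWS' [FORCE]. ROWS is JSON, a list of rows, each a list of 5 numbers: the shift along the world's x, y, z in cm, then the turn about the world's z in degrees, then the finger opening in cm, from 0 to 8.81. In form: [[dx, dy, dz, twist, fingers], ...]. A call has 1 to 20 rows; each row shifts and turns the commanded pose from where the row before left it; what a row does not reach is not made up. A row lasts 1/8 s, in which the tool goes at most 62.5 mm and 10.7 degrees, less where a joint would pass 70% of its speed; a pose out of reach is approached as far as the arm can. A call with a gripper value outside its range is refused whole. The fingers move at their own pace and stop on an object; FORCE is the grip in N (left out, the last holds). Time passes only in rows, so rows that do not move let the fingers close. It gives the time, the measured TCP pose, the force, the opening and the grip force at its end, in the units of the state.
- bot.get_state(): the state, without advancing time (a new reading comes with each control period).
- cams.snapshot(name): name is "scene" or "top"; returns a dict with "color" (384x512x3 uint8, red, green, blue), "depth" (384x512 float32, m along the optical axis (not along the pixel's ray), 0 where there is no reading), "fx", "fy", "cx", "cy" (pixels), "world_from_camera" (4x4, takes a point from camera to world coordinates). Camera axes: x right, y down, z forward; pixel columns grow to the right and rows downward; lengths in m; the calibration is good to about 2 mm. A picture is of the moment at which its call begins.
- bot.hand_in(): hands the job in; it is judged then, once.
The state is a dict: "time": time; "q": joint angles; "qd": joint speeds; "effort": joint torques, N m; "tool_pos": TCP position; "tcp_rot": TCP orientation; "contact_force": force on the tool from outside, world axes, zero at the start; "moment": the same for the moment, N m; "gripper_width": finger opening in m; "grip_force": force on a finger pad.
Only numpy, scipy, OpenCV 4.12 (cv2) and the standard library are available. Lean on these libraries where they do the work, as an engineer would, in place of code of your own. Each camera call takes 0.05 s, during which the arm holds its last target. There are 200 camera calls.

## Working session

There is one attempt and no reset: what is moved stays moved. The work goes in short steps, Python scripts to look and compute and a shell command to move; the robot and the scene stay as the last step left them, time stands still between calls to the robot, and variables do not carry over. Pictures are saved under pics/ and viewed, at most 10 in all, crops included, and the job is handed in when it is done.

```bash
mkdir -p pics; cat > h.py <<'E'
import numpy as np, cv2
from workcell import bot, cams
def snap(n,f):
    s=cams.snapshot(n); cv2.imwrite(f,s["color"][:,:,::-1]); np.savez(f[:-4]+'.npz',**s); return s
def pts(s):
    d=s["depth"]; v,u=np.indices(d.shape)
    P=np.stack([(u-s["cx"])/s["fx"]*d,(v-s["cy"])/s["fy"]*d,d,np.ones_like(d)],-1)
    return (P@s["world_from_camera"].T)[...,:3]
E
python3 - <<'E'
from h import *
a=snap("scene","pics/s0.png");b=snap("top","pics/t0.png")
for s in(a,b):print(s["world_from_camera"].round(3).tolist(),s["fx"])
print(bot.get_state())
E
```

```text
[[-0.526, -0.365, 0.768, -0.132], [-0.85, 0.246, -0.466, 0.504], [-0.019, -0.898, -0.439, 0.555], [0.0, 0.0, 0.0, 1.0]] 386.5126904828118
[[0.001, -0.998, 0.057, 0.559], [-1.0, -0.002, -0.01, 0.047], [0.01, -0.057, -0.998, 1.385], [0.0, 0.0, 0.0, 1.0]] 459.2331615574912
{'time': 0.1, 'q': array([ 1.24978349,  0.53705836, -0.00443374,  1.53870661,  0.00261936,
        1.06726369, -0.07119555]), 'qd': array([ 1.73053406e-03, -1.56858524e-03, -4.15023432e-04, -3.30489135e-03,
       -5.42092770e-04,  6.42332852e-05, -1.00342920e-03]), 'effort': array([ 2.67077208e-03, -5.72074521e+01,  9.93692614e-01, -2.52230787e+01,
       -5.62178786e-02,  1.33560834e-02,  2.63387017e-05]), 'tool_pos': array([ 0.16370712, -0.62855648,  0.25997387]), 'tcp_rot': array([ 9.91889364e-01,  1.27102231e-01, -1.52937057e-04, -6.98692171e-04]), 'contact_force': array([ 0.52946537, -0.37202588,  0.67038756]), 'moment': array([ 0.03138056,  0.01341785, -0.0045675 ]), 'grip_force': 0.0, 'gripper_width': 0.08773712403839834}
```

View pics/s0.png

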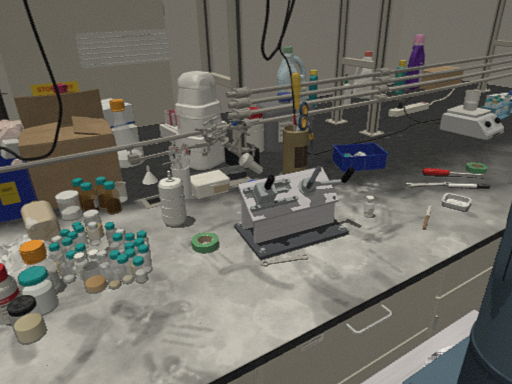

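View pics/t0.png

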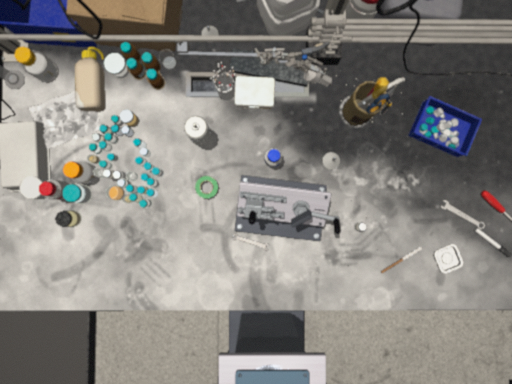

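The scene view shows the bracket at about (290,210), with the bar head near (315,180), the keeper knob at (270,182) and the lever knob at (347,175). The top view has the bracket at about (285,208), keeper knob (252,217) and lever knob (337,226). Next I'll enlarge both and fit the face.

```bash
python3 - <<'E'
from h import *
S=[np.load(f"pics/{n}.npz") for n in("s0","t0")]
im=[cv2.imread(f"pics/{n}.png") for n in("s0","t0")]
a=cv2.resize(im[0][155:255,225:365],None,fx=5,fy=5,interpolation=3)
b=cv2.resize(im[1][165:250,225:365],None,fx=5,fy=5,interpolation=3)
cv2.imwrite("pics/s0c.png",a);cv2.imwrite("pics/t0c.png",b)
P=np.concatenate([pts(s)[(s["depth"]>0)] for s in S])
m=(abs(P[:,0]-.52)<.16)&(abs(P[:,1]+.04)<.2)
P=P[m]; np.save("P.npy",P)
# face plane: tilt 35deg normal, yaw unknown: RANSAC
rng=np.random.default_rng(0);Q=P[(P[:,2]>.06)&(P[:,2]<.2)];best=(0,)
for i in range(5000):
    p=Q[rng.choice(len(Q),3,False)];n=np.cross(p[1]-p[0],p[2]-p[0])
    if np.linalg.norm(n)<1e-5: continue
    n/=np.linalg.norm(n);n*=np.sign(n[2])
    if abs(np.arccos(n[2])-np.radians(35))>.06: continue
    c=(abs((Q-p[0])@n)<.003).sum()
    if c>best[0]:best=(c,n,p[0])
print(len(Q),best)
n=best[1];I=Q[abs((Q-best[2])@n)<.003]
c=I.mean(0);n=np.linalg.svd(I-c)[2][2];n*=np.sign(n[2])
print(c,n,np.degrees(np.arccos(n[2])),"yaw",np.degrees(np.arctan2(-n[1],-n[0])))
yv=np.cross([0,0,1],-n*[1,1,0]);yv/=np.linalg.norm(yv);xv=np.cross(yv,n)
L=(I-c)@np.c_[xv,yv]
print(np.percentile(L,[0.5,2,50,98,99.5],axis=0)); 
# point at z=.115 
print("at z .115 line:",c+xv*(.115-c[2])/xv[2],xv,yv)
E
```

```text
7453 (np.int64(3192), array([-0.56249079,  0.07026738,  0.82381224]), array([ 0.58132968, -0.03513457,  0.10923047]))
[ 0.59037045 -0.03289066  0.1155104 ] [-0.56078303  0.06892371  0.82508904] 34.40248073975152 yaw -7.006865323380365
[[-0.05654183 -0.11770506]
 [-0.05543876 -0.11407255]
 [-0.00027055 -0.00753068]
 [ 0.0547431   0.1280403 ]
 [ 0.05712861  0.13026116]]
at z .115 line: [ 0.58963066 -0.03279974  0.115     ] [ 0.81892689 -0.10065119  0.56500273] [ 0.12198827  0.99253154 -0.        ]
```

View pics/s0c.png

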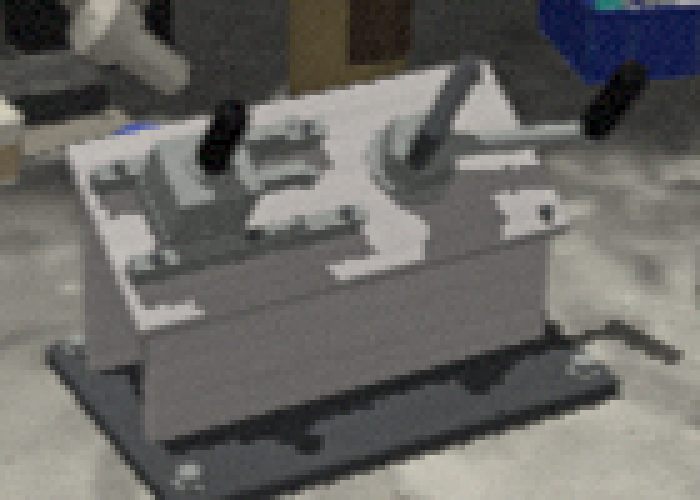

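View pics/t0c.png

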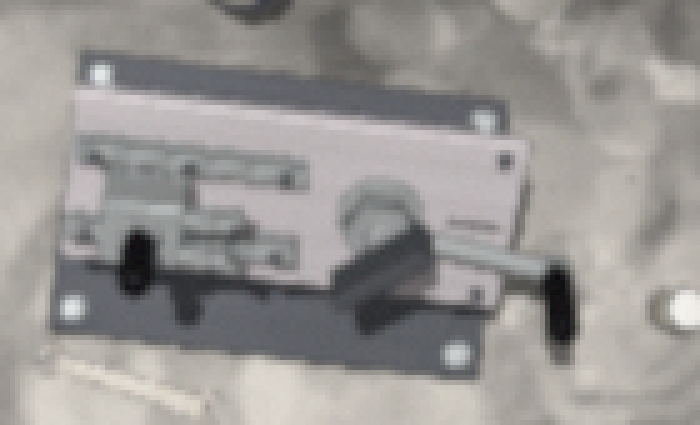

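The crops show the keeper on the left, its knob at t0c (138,262), and the lever out to the right with its knob at (560,310). The bar at (385,265) is turned about 30° from the face's y. Next I'll locate the screw axis, bar angle and knobs in the face frame.

```bash
cat >> h.py <<'E'
psi=np.radians(-7.0);t=np.radians(35)
X=np.array([np.cos(t)*np.cos(psi),np.cos(t)*np.sin(psi),np.sin(t)])
Y=np.array([-np.sin(psi),np.cos(psi),0]);Z=np.cross(X,Y)
C0=np.array([.58963,-.0328,.115])
R=np.c_[X,Y,Z]
def loc(s,O):
    P=pts(s)[s["depth"]>0];c=s["color"][s["depth"]>0].astype(int)
    L=(P-O)@R; k=(abs(L[:,0])<.16)&(abs(L[:,1])<.2)&(L[:,2]>.01)&(L[:,2]<.12)
    return L[k],c[k]
E
python3 - <<'E'
from h import *
for n in("s0","t0"):
    s=np.load(f"pics/{n}.npz");L,c=loc(s,C0);g=c.max(1)
    print(n)
    k=(L[:,2]>.03)&(L[:,2]<.075)&(abs(L[:,1]+.01)<.065)&(abs(L[:,0])<.05)
    k2=k&(L[:,1]<.03)
    B=L[k2];print("bar",len(B),np.percentile(B,[3,50,97],axis=0).round(4).tolist())
    T=B[B[:,2]>np.percentile(B[:,2],97)-.006];m=cv2.minAreaRect((T[:,:2]*1000).astype(np.float32));print("top rect",m,len(T))
    for nm,q in(("keep",(L[:,1]>.06)&(L[:,2]>.054)),("lev",(L[:,1]<-.03)&(abs(L[:,1]+.08)<.08)&(g<60)&(L[:,2]>.02))):
        K=L[q];print(nm,len(K),np.percentile(K,[3,50,97],axis=0).round(4).tolist())
E
```

```text
s0
bar 136 [[-0.0225, -0.0651, 0.0395], [-0.0073, -0.0362, 0.0679], [0.0172, -0.0208, 0.0708]]
top rect ((-1.0521373748779297, -44.72264099121094), (11.737333297729492, 59.94022750854492), 41.6268310546875) 93
keep 117 [[-0.0097, 0.0792, 0.0549], [-0.0052, 0.0884, 0.0833], [0.004, 0.0936, 0.1006]]
lev 119 [[-0.0214, -0.1492, 0.0257], [-0.0163, -0.1398, 0.0559], [-0.0068, -0.1351, 0.0789]]
t0
bar 213 [[-0.014, -0.0645, 0.0341], [0.0067, -0.0419, 0.0586], [0.0246, -0.0203, 0.0687]]
top rect ((3.2681217193603516, -42.21118927001953), (13.414200782775879, 59.66085433959961), 41.30832290649414) 87
keep 91 [[-0.0009, 0.078, 0.0542], [0.0081, 0.0864, 0.0809], [0.0132, 0.0955, 0.0989]]
lev 69 [[-0.0168, -0.1451, 0.029], [-0.0044, -0.1391, 0.0601], [-0.0008, -0.1338, 0.0765]]
```

```bash
cat >> h.py <<'E'
O=C0+R@[.001,-.0435,0]; H=np.array([np.cos(psi),np.sin(psi),0])
def W(h,y,z): p=O+H*h+Y*y; return np.r_[p[:2],z]
def F(x,y,z): return O+R@[x,y,z]
def go(p,nm=""): 
    s=bot.get_state();q=s["tcp_rot"];print(nm,"target",np.round(p,4),"delta cm",((p-s["tool_pos"])*100).round(2),"ang",np.degrees(2*np.arctan2(q[1],q[0])).round(1))
E
python3 - <<'E'
from h import *
print("O",O,H,Y)
go(W(-.078,.024,.164),"A"); go(W(-.053,.024,.164),"B")
E
```

```text
O [ 0.58514173 -0.07607559  0.11557358] [ 0.99254615 -0.12186934  0.        ] [0.12186934 0.99254615 0.        ]
A target [ 0.5106 -0.0427  0.164 ] delta cm [34.69 58.58 -9.6 ] ang 14.6
B target [ 0.5355 -0.0458  0.164 ] delta cm [37.18 58.28 -9.6 ] ang 14.6
```

```bash
python3 -m creep '[[2.9,4.9,0,-1.8,0],[2.9,4.9,0,-1.8,0],[2.9,4.9,0,-1.8,0],[2.9,4.9,0,-1.8,0],[2.9,4.9,0,-1.8,0],[2.9,4.9,0,-1.8,0],[2.9,4.9,0,-1.8,0],[2.9,4.9,0,-1.8,0],[2.9,4.9,0,-1.8,0],[2.9,4.9,0,-1.8,0],[2.9,4.8,0,-1.8,0],[2.8,4.8,0,-1.8,0],[0,0,0,0,0],[0,0,0,0,0]]' 20
python3 -c "
from h import *
go(W(-.078,.024,.164),'A')"
```

```text
time: 1.85
tool_pos: [0.5102, -0.0437, 0.2603]
tcp_rot: [0.998, -0.061, -0.001, 0.0]
contact_force: [0.2, -1.3, 0.1]
gripper_width: 0.0006
grip_force: 0.0
A target [ 0.5106 -0.0427  0.164 ] delta cm [ 0.04  0.09 -9.63] ang -7.0
```

```bash
python3 -m creep '[[0,0.1,-3.2,0,0],[0,0,-3.2,0,0],[0,0,-3.2,0,0],[0,0,0,0,0],[0.5,-0.06,0,0,0],[0.5,-0.06,0,0,0],[0.4,-0.05,0,0,0],[0.4,-0.05,0,0,0],[0.3,-0.04,0,0,0],[0.3,-0.04,0,0,0],[0,0,0,0,0]]'
python3 - <<'E'
from h import *
a=snap("top","pics/t1.png");b=snap("scene","pics/s1.png")
go(W(-.053,.024,.164))
im=np.vstack([cv2.resize(cv2.imread(f"pics/{n}.png")[v:v+85,225:365],None,fx=3.5,fy=3.5,interpolation=3) for n,v in(("t1",165),("s1",155))])
cv2.imwrite("pics/c1.png",im)
E
```

```text
time: 3.22
tool_pos: [0.5271, -0.0421, 0.164]
tcp_rot: [0.998, -0.06, -0.009, -0.001]
contact_force: [-25.0, 8.5, 17.3]
gripper_width: 0.0006
grip_force: 23.2
 target [ 0.5355 -0.0458  0.164 ] delta cm [ 0.83 -0.37 -0.01] ang -6.9
```

View pics/c1.png

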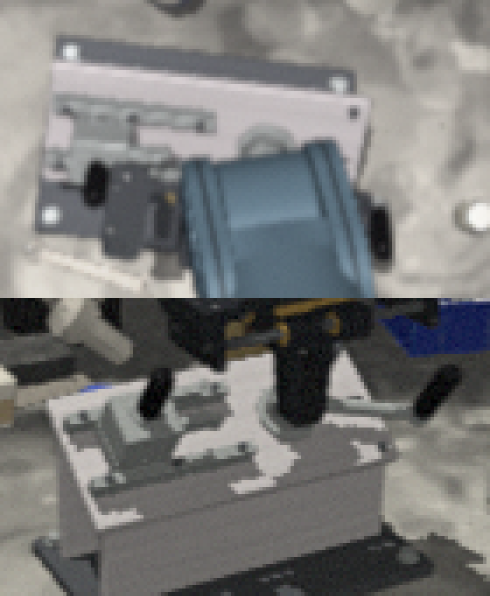

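The view shows the fingers against the bar with the lever barely moved: friction on the edge (force rising 17 N in z) is blocking the turn. I'll back off and push along the bar end's arc instead.

```bash
python3 -m creep '[[-1.4,0.17,0,0,0],[-1.6,0.2,0,0,0],[-1.5,-0.3,0,0,0],[-2.0,0,0,0,0],[0,0,0,0,0]]'
cat >> h.py <<'E'
def meas(n,f):
    s=snap(n,f);L,c=loc(s,O);g=c.max(1)
    k=(abs(L[:,2]-.063)<.010)&(np.hypot(L[:,0],L[:,1])<.038)
    T=L[k]; 
    if len(T)>20: print(n,"bar",len(T),[np.round(v,1) for v in cv2.minAreaRect((T[:,:2]*1000).astype(np.float32))])
    q=(L[:,1]>.045)&(L[:,2]>.056)&(g<60)
    if q.any(): print("keeper knob y",np.median(L[q],0).round(4),q.sum())
    q=(g<60)&(L[:,2]>.02)&(L[:,2]<.08)&(abs(np.hypot(L[:,0],L[:,1])-.1)<.015)&(L[:,1]<.045)
    if q.any(): m=np.median(L[q],0);print("lever",m.round(4),q.sum(),"ang",np.degrees(np.arctan2(m[1],m[0]))%360)
E
python3 - <<'E'
from h import *
meas("top","pics/t2.png");meas("scene","pics/s2.png")
go(W(-.072,.018,.154))
E
```

```text
time: 3.95
tool_pos: [0.4691, -0.045, 0.1651]
tcp_rot: [0.998, -0.061, 0.0, 0.0]
contact_force: [0.5, 0.1, 0.3]
gripper_width: 0.0005
grip_force: 0.0
top bar 133 [array([2.7, 0. ]), array([14.9, 58.5]), np.float64(27.5)]
keeper knob y [0.0067 0.1296 0.0888] 71
lever [-0.0253 -0.0912  0.0591] 66 ang 254.49639715230688
scene bar 51 [array([-9.4, 10.4]), array([11.4, 31.3]), np.float64(25.9)]
keeper knob y [-0.0065  0.1323  0.086 ] 90
lever [-0.0376 -0.0904  0.0578] 111 ang 247.40695691596918
 target [ 0.5159 -0.0494  0.154 ] delta cm [ 4.5  -0.48 -1.12] ang -7.0
```

```bash
python3 -m creep '[[0,0,-1.1,0,0],[2.4,-0.06,0,0,0],[2.45,-0.06,0,0,0],[0,0,0,0,0],[0.55,-0.06,0,0,0],[0.31,0.12,0.19,0,0],[0.31,0.12,0.19,0,0],[0.31,0.12,0.19,0,0],[0.31,0.12,0.19,0,0],[0,0,0,0,0],[0,0,0,0,0]]'
python3 - <<'E'
from h import *
meas("top","pics/t3.png");meas("scene","pics/s3.png")
E
```

```text
time: 5.42
tool_pos: [0.5336, -0.041, 0.1604]
tcp_rot: [0.998, -0.061, -0.003, 0.0]
contact_force: [-5.9, 0.8, -2.2]
gripper_width: 0.0002
grip_force: 3.0
keeper knob y [0.0071 0.1303 0.0878] 67
scene bar 64 [array([-13.8,  -3.3]), array([16.4, 62.8]), np.float64(36.7)]
keeper knob y [0.0024 0.1174 0.0999] 212
lever [-0.0728 -0.068   0.0569] 106 ang 223.03211048217847
```

```bash
python3 -m creep '[[0.12,0,0.08,0,0],[0,0,0,0,0],[-1.4,0.17,0,0,0],[-1.6,0.2,0,0,0],[-3,0.3,0,0,0],[0,0,0,0,0]]'
python3 - <<'E'
from h import *
meas("top","pics/t4.png");meas("scene","pics/s4.png")
go(W(-.047,.131+.028+.015,.230),"K")
E
```

```text
time: 6.28
tool_pos: [0.4757, -0.0344, 0.1625]
tcp_rot: [0.998, -0.061, -0.0, 0.0]
contact_force: [-0.2, -0.8, -0.2]
gripper_width: 0.0006
grip_force: 0.0
top bar 139 [array([2.5, 1.1]), array([14.2, 58.8]), np.float64(1.6)]
keeper knob y [0.0066 0.1296 0.0884] 71
lever [-0.0646 -0.0657  0.0373] 22 ang 225.4965677250275
scene bar 29 [array([-7.1, 16.4]), array([26.3,  6.4]), np.float64(76.0)]
keeper knob y [-0.0059  0.1325  0.0843] 92
lever [-0.0774 -0.064   0.057 ] 104 ang 219.5738590967611
K target [0.5597 0.1024 0.23  ] delta cm [ 8.15 13.69  6.72] ang -7.0
```

```bash
python3 -m creep '[[0,0,3.4,0,0],[0,2,3.3,0,0],[2.7,4,0,0,0],[2.7,4,0,0,0],[2.75,3.7,0,0,0],[0,0,0,0,0],[0,0,-2.3,0,0],[0,0,-2.2,0,0],[0,0,0,0,0],[-0.12,-1,0,0,0],[-0.12,-1,0,0,0],[-0.12,-1,0,0,0],[-0.12,-1,0,0,0],[0,0,0,0,0]]'
python3 - <<'E'
from h import *
meas("top","pics/t5.png");meas("scene","pics/s5.png")
go(W(-.047,.089,.185),"K")
E
```

```text
time: 8.12
tool_pos: [0.5541, 0.0609, 0.1843]
tcp_rot: [0.998, -0.062, 0.0, 0.0]
contact_force: [-0.2, 0.2, 0.5]
gripper_width: 0.0005
grip_force: 0.0
top bar 140 [array([3., 1.]), array([14.2, 59. ]), np.float64(2.2)]
lever [-0.0652 -0.0667  0.0564] 67 ang 225.66430190166471
scene bar 151 [array([-2.8, -1.4]), array([12.7, 60. ]), np.float64(1.3)]
keeper knob y [-0.0014  0.1279  0.0973] 441
lever [-0.0771 -0.0636  0.0559] 104 ang 219.5480433157219
K target [0.5493 0.018  0.185 ] delta cm [-0.44 -4.39  0.11] ang -7.0
```

```bash
python3 - <<'E'
from h import *
im=np.vstack([cv2.resize(cv2.imread(f"pics/{n}.png")[v:v+95,225:365],None,fx=3.1,fy=3.1,interpolation=3) for n,v in(("t5",160),("s5",145))])
cv2.imwrite("pics/c5.png",im)
E
```

```text
(no output)
```

View pics/c5.png

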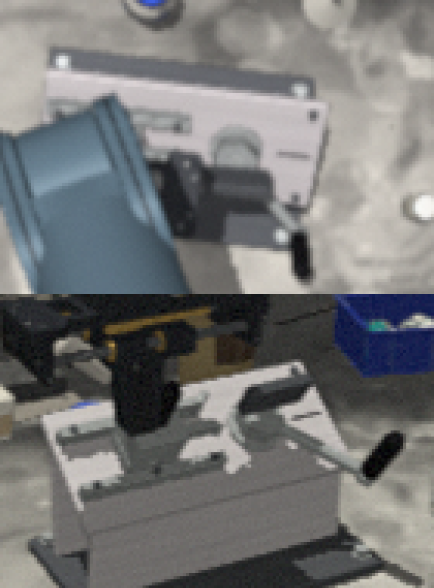

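The knob is ahead of the fingers (lower view, ~(165,405)), the carriage has moved along, and the bar is in line. I'll continue to home.

```bash
python3 -m creep '[[-0.12,-1,0,0,0],[-0.12,-1,0,0,0],[-0.1,-0.8,0,0,0],[-0.1,-0.8,0,0,0],[-0.07,-0.6,0,0,0],[-0.05,-0.4,0,0,0],[0,0,0,0,0]]'
python3 -c "
from h import *
go(W(-.047,.089,.185),'K')"
```

```text
time: 9.1
tool_pos: [0.5484, 0.0165, 0.1841]
tcp_rot: [0.998, -0.061, -0.0, -0.0]
contact_force: [-0.5, 3.0, -0.4]
gripper_width: 0.0004
grip_force: 1.0
K target [0.5493 0.018  0.185 ] delta cm [0.09 0.15 0.09] ang -7.0
```

Push on until the stop is felt.

```bash
python3 -m creep '[[-0.03,-0.25,0,0,0],[-0.03,-0.25,0,0,0],[0,0,0,0,0]]'
python3 -m creep '[[-0.03,-0.25,0,0,0],[-0.03,-0.25,0,0,0],[0,0,0,0,0]]'
```

```text
time: 9.48
tool_pos: [0.5482, 0.0156, 0.1842]
tcp_rot: [0.998, -0.059, 0.0, -0.002]
contact_force: [-0.0, 12.1, -3.7]
gripper_width: 0.0006
grip_force: 5.8
time: 9.85
tool_pos: [0.5481, 0.0149, 0.1844]
tcp_rot: [0.998, -0.058, 0.001, -0.005]
contact_force: [1.5, 21.7, -4.9]
gripper_width: 0.0004
grip_force: 10.5
```

```bash
python3 -m creep '[[0.2,1.5,0,0,0],[0.2,1.5,0,0,0],[0,0,3,0,0],[-4,0,3,0,0],[-4,-3,0,0,0],[-4,-4,0,0,5],[-2,-4,0,0,5],[0,-2,0,0,5],[0,0,0,0,5]]'
python3 - <<'E'
from h import *
meas("top","pics/t6.png");meas("scene","pics/s6.png")
a=np.radians(222.5);r=.1
p=F(r*np.cos(a),r*np.sin(a),.063); print(p); go(p+[0,0,.003],"L")
for d in range(222,152,-6):
    a=np.radians(d);print(d,((F(r*np.cos(a),r*np.sin(a),.063)-p)*100).round(2))
E
```

```text
time: 10.98
tool_pos: [0.4113, -0.0952, 0.2444]
tcp_rot: [0.998, -0.063, 0.0, 0.001]
contact_force: [0.0, -0.1, -0.1]
gripper_width: 0.0386
grip_force: 0.0
top bar 136 [array([2. , 1.2]), array([59.2, 16.2]), np.float64(89.8)]
keeper knob y [0.0071 0.0637 0.0874] 67
lever [-0.0651 -0.0664  0.0591] 68 ang 225.56406847381916
scene bar 153 [array([-6.9, -1. ]), array([60.6, 29.2]), np.float64(83.7)]
keeper knob y [-0.0049  0.0659  0.0853] 93
lever [-0.0767 -0.0638  0.0564] 104 ang 219.73420935003682
[ 0.48109833 -0.13136704  0.12489166]
L target [ 0.4811 -0.1314  0.1279] delta cm [  6.94  -3.83 -11.63] ang -7.0
222 [-0.04  0.07 -0.03]
216 [-0.48  0.94 -0.41]
210 [-0.83  1.87 -0.74]
204 [-1.11  2.84 -1.01]
198 [-1.29  3.85 -1.23]
192 [-1.39  4.88 -1.38]
186 [-1.4   5.92 -1.48]
180 [-1.31  6.97 -1.51]
174 [-1.14  8.   -1.48]
168 [-0.88  9.01 -1.38]
162 [-0.54  9.99 -1.23]
156 [-0.11 10.92 -1.01]
```

```bash
python3 -m creep '[[3.5,-1.9,0,0,5],[3.44,-1.93,0,0,5],[0,0,-3,0,5],[0,0,-3,0,5],[0,0,-3,0,5],[0,0,-2.6,0,5],[0,0,0,0,5],[0,0,0,0,1.5],[0,0,0,0,1.5],[0,0,0,0,1.5],[0,0,0,0,1.5],[0,0,0,0,1.5],[0,0,0,0,1.5]]' 15
```

```text
time: 12.7
tool_pos: [0.4811, -0.132, 0.1284]
tcp_rot: [0.998, -0.061, 0.0, 0.0]
contact_force: [0.1, -0.1, 2.9]
gripper_width: 0.0171
grip_force: 15.0
```

```bash
python3 -m creep '[[-0.48,0.94,-0.41,0,1.5],[-0.35,0.93,-0.33,0,1.5],[-0.28,0.97,-0.27,0,1.5],[-0.18,1.01,-0.22,0,1.5],[-0.1,1.03,-0.15,0,1.5],[0,1.04,-0.1,0,1.5],[0.09,1.05,-0.03,0,1.5],[0.17,1.03,0.03,0,1.5],[0,0,0,0,1.5]]' 20
python3 - <<'E'
from h import *
meas("top","pics/t7.png");meas("scene","pics/s7.png")
a=np.radians(174);go(F(.1*np.cos(a),.1*np.sin(a),.063)+[0,0,.003])
E
```

```text
time: 13.82
tool_pos: [0.4663, -0.0511, 0.1119]
tcp_rot: [0.998, -0.06, -0.003, 0.0]
contact_force: [-4.4, -2.2, -2.9]
gripper_width: 0.0172
grip_force: 19.8
top bar 142 [array([1.3, 0.8]), array([60.4, 16.1]), np.float64(86.5)]
keeper knob y [0.007  0.0636 0.0865] 67
scene bar 34 [array([ 1. , 18.7]), array([19.5, 11.9]), np.float64(86.1)]
keeper knob y [-0.053   0.0927  0.1049] 194
lever [-0.106   0.0115  0.0719] 188 ang 173.78935287768877
 target [ 0.4697 -0.0514  0.1131] delta cm [0.35 0.01 0.12] ang -7.0
```

```bash
python3 -m creep '[[0.26,1.01,0.1,0,1.5],[0.34,0.98,0.15,0,1.5],[0,0,0,0,1.5]]'
python3 -m creep '[[0.14,0.35,0.07,0,1.5],[0.14,0.35,0.07,0,1.5],[0,0,0,0,1.5]]'
```

```text
time: 14.3
tool_pos: [0.4735, -0.0314, 0.115]
tcp_rot: [0.998, -0.061, -0.002, -0.0]
contact_force: [-5.2, 0.6, -2.2]
gripper_width: 0.0172
grip_force: 20.0
time: 14.68
tool_pos: [0.4765, -0.0253, 0.1166]
tcp_rot: [0.998, -0.061, -0.002, 0.0]
contact_force: [-5.7, -0.9, -1.1]
gripper_width: 0.0169
grip_force: 20.0
```

```bash
python3 -m creep '[[0.15,0.35,0.08,0,1.5],[0,0,0,0,1.5]]'
python3 -m creep '[[0.15,0.35,0.08,0,1.5],[0,0,0,0,1.5]]'
python3 -m creep '[[0.15,0.35,0.08,0,1.5],[0,0,0,0,1.5]]'
```

```text
time: 14.92
tool_pos: [0.4784, -0.022, 0.1175]
tcp_rot: [0.998, -0.061, -0.001, 0.0]
contact_force: [-4.5, -2.8, -0.7]
gripper_width: 0.0171
grip_force: 20.0
time: 15.18
tool_pos: [0.4802, -0.0188, 0.1184]
tcp_rot: [0.998, -0.061, -0.001, 0.0]
contact_force: [-4.2, -3.3, -1.8]
gripper_width: 0.0174
grip_force: 20.0
time: 15.42
tool_pos: [0.4813, -0.0162, 0.1189]
tcp_rot: [0.998, -0.062, -0.001, 0.001]
contact_force: [-3.5, -6.2, -4.5]
gripper_width: 0.0171
grip_force: 20.0
```

```bash
python3 -m creep '[[0.12,0.35,0.07,0,1.5],[0,0,0,0,1.5]]'
python3 -m creep '[[0.1,0.3,0.06,0,1.5],[0,0,0,0,1.5]]'
python3 - <<'E'
from h import *
p=bot.get_state()["tool_pos"]-[0,0,.003];L=(p-O)@R;print(L,np.hypot(L[0],L[1]),np.degrees(np.arctan2(L[1],L[0])))
meas("top","pics/t8.png")
E
```

```text
time: 15.68
tool_pos: [0.4823, -0.0139, 0.1194]
tcp_rot: [0.998, -0.062, -0.002, 0.002]
contact_force: [-2.6, -9.3, -6.0]
gripper_width: 0.0172
grip_force: 19.8
time: 15.92
tool_pos: [0.4832, -0.0121, 0.1198]
tcp_rot: [0.998, -0.063, -0.002, 0.002]
contact_force: [-2.8, -10.6, -8.3]
gripper_width: 0.0172
grip_force: 20.0
[-0.088593    0.05111936  0.0635231 ] 0.10228346802933526 150.0144709165748
top bar 139 [array([2.4, 0.6]), array([59.6, 14.9]), np.float64(79.7)]
keeper knob y [0.0072 0.0639 0.0877] 66
```

The last push brought the nut to its stop and turned the bar about 10° against the fork, since the lever reads 150° where tight and in line would be 160°. I'll ease the lever back so the screw sits centred; the nut's higher friction should keep it tight.

```bash
python3 -m creep '[[-0.22,-0.5,-0.12,0,1.5],[-0.22,-0.5,-0.1,0,1.5],[-0.15,-0.4,-0.08,0,1.5],[0,0,0,0,1.5]]'
python3 - <<'E'
from h import *
p=bot.get_state()["tool_pos"]-[0,0,.003];L=(p-O)@R;print(L,np.hypot(L[0],L[1]),np.degrees(np.arctan2(L[1],L[0])))
meas("top","pics/t9.png")
cv2.imwrite("pics/c9.png",np.vstack([cv2.resize(cv2.imread(f"pics/{n}.png")[165:250,225:365],None,fx=3.5,fy=3.5,interpolation=3) for n in("t8","t9")]))
E
```

```text
time: 16.48
tool_pos: [0.4785, -0.0209, 0.1178]
tcp_rot: [0.998, -0.06, -0.0, -0.001]
contact_force: [-3.7, 2.6, -2.6]
gripper_width: 0.0171
grip_force: 20.0
[-0.09268325  0.04173542  0.06393721] 0.10164659726606523 155.75788164966838
top bar 139 [array([3. , 0.3]), array([60.4, 16.8]), np.float64(82.6)]
keeper knob y [0.0066 0.0634 0.0872] 68
```

View pics/c9.png

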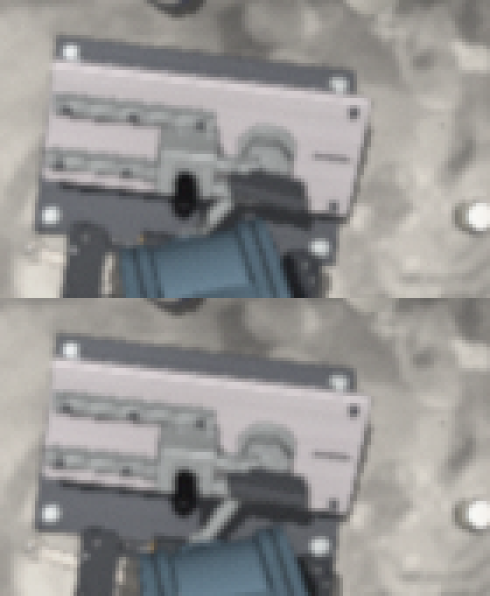

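The upper half (pushed) shows the bar at about (270,185) tilted clockwise relative to the fork. The lower half (eased back) shows it nearer to in line at (270,485). I'll estimate the bar angle more carefully across the pictures.

```bash
cat >> h.py <<'E'
def barang(f):
    s=np.load(f);L,c=loc(s,O)
    k=(abs(L[:,2]-.068)<.006)&(np.hypot(L[:,0],L[:,1])<.036)
    T=L[k,:2];T=T-T.mean(0);v=np.linalg.svd(T)[2][0];v*=np.sign(v[1]);print(f,k.sum(),"screw rad",np.arctan2(v[0],v[1]).round(3))
E
python3 - <<'E'
from h import *
for i in(0,2,4,5,6,7,8,9):barang(f"pics/t{i}.npz")
E
```

```text
pics/t0.npz 92 screw rad -0.736
pics/t2.npz 92 screw rad -0.515
pics/t4.npz 95 screw rad -0.059
pics/t5.npz 92 screw rad -0.04
pics/t6.npz 97 screw rad -0.027
pics/t7.npz 94 screw rad 0.08
pics/t8.npz 93 screw rad 0.166
pics/t9.npz 95 screw rad 0.072
```

```bash
python3 -m creep '[[-0.1,-0.25,-0.05,0,1.5],[-0.08,-0.2,-0.04,0,1.5],[0,0,0,0,1.5],[0,0,0,0,1.5]]'
python3 - <<'E'
from h import *
p=bot.get_state()["tool_pos"]-[0,0,.003];L=(p-O)@R;print(np.degrees(np.arctan2(L[1],L[0])))
snap("top","pics/t10.png");barang("pics/t10.npz")
E
python3 -m creep '[[0,0,0,0,4],[0,0,0,0,4],[0,0,0,0,4],[0,0,0,0,4],[0,0,2,0,4],[0,0,4,0,4],[0,0,4,0,4],[-4,0,3,0,4],[-4,-4,0,0,4],[0,-5,0,0,4],[0,-5,0,0,4],[0,-5,0,0,4],[0,0,0,0,4]]'
python3 - <<'E'
from h import *
meas("top","pics/t11.png");barang("pics/t11.npz");meas("scene","pics/s11.png")
cv2.imwrite("pics/c11.png",np.vstack([cv2.resize(cv2.imread(f"pics/{n}.png")[v:v+85,225:365],None,fx=3.5,fy=3.5,interpolation=3) for n,v in(("t11",165),("s11",155))]))
E
```

```text
time: 17.02
tool_pos: [0.4768, -0.0246, 0.117]
tcp_rot: [0.998, -0.06, -0.0, -0.001]
contact_force: [-4.1, 5.9, -1.2]
gripper_width: 0.017
grip_force: 20.0
158.09422462623448
pics/t10.npz 97 screw rad 0.027
time: 18.7
tool_pos: [0.3966, -0.2202, 0.2471]
tcp_rot: [0.998, -0.064, 0.0, 0.001]
contact_force: [0.8, 1.0, 0.1]
gripper_width: 0.0397
grip_force: 0.0
top bar 141 [array([1.9, 0.7]), array([60.1, 13.6]), np.float64(87.4)]
keeper knob y [0.0072 0.0638 0.087 ] 66
lever [-0.0846  0.0381  0.0556] 59 ang 155.76728382180752
pics/t11.npz 91 screw rad 0.037
scene bar 161 [array([-5. ,  0.2]), array([18.8, 63.2]), np.float64(0.5)]
keeper knob y [-0.0052  0.066   0.0844] 93
lever [-0.0975  0.0416  0.0593] 105 ang 156.898292040399
```

View pics/c11.png

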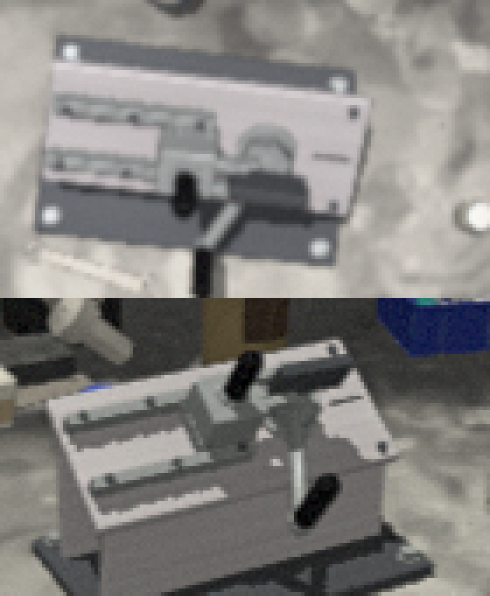

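The bar at (265,190) is in line, the keeper is home with its fork on the bar, and the lever knob at (205,270) is in the tight position (156°). The spanner has not moved and the arm is clear.

```bash
python3 -c "
from workcell import bot
print(bot.hand_in())"
```

```text
the job is handed in; nothing more can be done
None
```

The job is handed in; no verdict came back. By my camera readings the bar is in line (about 0.03 rad), the keeper is home and the nut is tight. The bar was forced to about 0.17 rad while tightening, before I eased it back, and the arm is clear.

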